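Sweep the balloon weights into the catch tray

ROBOT

A 6-joint arm with a two-finger parallel gripper is mounted at the origin on the work surface. World frame = base frame: x ahead of the robot, y to its left, z up, the work surface at z = 0. Lengths are in m, angles in degrees, forces in N, time in s.
With the tool pointing down it reaches from about 0.325 to 0.775 m from the base axis. Payload 9.3 kg.
Tool frame: the origin (TCP) lies on the centre line of the jaws, within the pads' length; the fingertips stand 19 mm ahead of it and the grasp point (between the pads) is the TCP; z points along the fingers, y is the line along which they close (so a half turn about z gives the same grasp; the last joint's range is limited). The gripper opens to 85 mm and grips with 20 to 120 N. Pads are 22 mm wide; open, the fingers measure 114 mm over their backs; the gripper's body (76 mm by 85 mm) begins 54 mm behind the grasp point. The pads swing forward as they close: fully open they stand 13 mm farther back than shut.
Start: joints at [60.413, 14.817, 1.232, 76.415, 0, 81.257], TCP at [0.196, 0.514, 0.25] pointing down, gripper open.
Joint ranges: [-174.27, 174.27], [-52.1, 104.24], [-59.71, 78.15], [-110.17, 111.67], [-87.03, 83.33], [-180, 180]. Speed limits (degrees/s): [127.2, 127.2, 159.86, 180, 180, 180].

INTERFACE

Orientations are given as [roll, pitch, yaw] about the fixed x, y, z axes, in that order (R = Rz(yaw) Ry(pitch) Rx(roll)).
In Python, from rig import robot, snapshot gives the robot as it stands.
- The arm moves only by the tool jog_arm, never from a script. Its argument "plan" is a list of rows, each a list of 3 entries, a list of its own where there are three numbers: the shift along the tool's x, y, z in m, then the turn, a rotation vector about the tool's x, y, z in rad, then the opening, from 0 (shut) to 1 (fully open). In form: [[[dx, dy, dz], [ax, ay, az], jaw], ...]. A call has exactly 8 rows; each row shifts and turns the commanded pose from where the row before left it, along the tool's axes as they then stand; what a row does not reach is not made up. A row lasts 1/8 s, in which the tool goes at most 62.5 mm and 10.7 degrees, less where a joint would pass 70% of its speed; a pose out of reach is approached as far as the arm can. A call is refused whole if a number of a shift passes 0.0625 or a number of a turn 0.188, either way. A call with a gripper value outside its range is refused whole. The fingers move at their own pace and stop on an object; "force" is the grip in N (left out, the last holds). Time passes only in rows, so rows that do not move let the fingers close, or fill a call up. It gives the time, the measured TCP pose, the force, the opening and the grip force at its end, in the units of the state.
- robot.read_state(): the state, without advancing time (a new reading comes with each control period).
- snapshot(name): name is "side" or "top"; returns a dict with "frame" (420x560x3 uint8, red, green, blue), "fov_y" (degrees; the focal length in pixels is half the picture's height over the tangent of half this angle, whatever the lens; pixels are square), "cx", "cy" (the principal point, pixels), "eye" and "attitude" of the camera in the world. Camera axes: x right, y down, z forward; pixel columns grow to the right and rows downward; lengths in m; the calibration is good to about 2 mm. A picture is of the moment at which its call begins. There is no depth.
- robot.job_done(): hands the job in; it is judged then, once.
The state is a dict: "time_s": time; "joint_positions": joint angles; "dq": joint speeds; "joint_torque": joint torques, N m; "position": TCP position; "tcp_rot": TCP orientation; "contact_force": force on the tool from outside, world axes, zero at the start; "torque": the same for the moment, N m; "width": opening from 0.0 (shut) to 1.0 (fully open); "finger_force": force on a finger pad.
Only numpy, scipy, OpenCV 4.12 (cv2) and the standard library are available. Lean on these libraries where they do the work, as an engineer would, in place of code of your own. Each camera call takes 0.05 s, during which the arm holds its last target. There are 200 camera calls.

TASK

The party-shop counter has to be cleared: sweep the three steel balloon weights along the counter with the fingertips, all the way inside the open-fronted wooden catch tray. Push them only, without picking them up, tipping them or flinging them, and leave the spool, the jar and everything else standing where it is.

Things in the scene. Friction and masses are not known exactly. Their poses are not given: they have to be found in the camera images.
- tray: Catch tray fixed to the counter: three light-wood walls 8 mm thick, 30 mm high, grey felt between; front open, no lip. Inside 240 mm wide, 130 mm deep. Origin: middle of the open front on the counter. x axis points into the tray (about world +y, +-0.2 rad); back wall face at x = 130 mm. y axis along the front, about world -x; side wall faces at y = +-120 mm.
- weight0: Balloon weight, one of three alike: a plain steel disc 44 mm in diameter and 16 mm high, with a thin wire loop standing on its top (16 mm wide, rising to 34 mm above the counter). About 150 g (varies by a third). Lies loose and flat on the counter, slides easily; origin at the centre of its underside, z up.
- weight1: Balloon weight, one of three alike: a plain steel disc 44 mm in diameter and 16 mm high, with a thin wire loop standing on its top (16 mm wide, rising to 34 mm above the counter). About 150 g (varies by a third). Lies loose and flat on the counter, slides easily; origin at the centre of its underside, z up.
- weight2: Balloon weight, one of three alike: a plain steel disc 44 mm in diameter and 16 mm high, with a thin wire loop standing on its top (16 mm wide, rising to 34 mm above the counter). About 150 g (varies by a third). Lies loose and flat on the counter, slides easily; origin at the centre of its underside, z up.
- spool: Wooden ribbon spool standing upright among the weights, 42 mm in diameter, 40 mm high, 60 g. A bystander to leave alone. Origin: centre of its underside.
- jar: Small closed glass jar with a metal cap standing among the weights, 40 mm in diameter, 50 mm high, 100 g. A bystander to leave alone. Origin: centre of its underside.
- cup: Cream cup, 60 mm across the rim, 60 mm high, beyond the weights. A bystander to leave alone. Origin: centre of its underside.
- tape: Roll of clear tape lying flat, 84 mm in diameter, 24 mm high, beyond the weights. A bystander to leave alone. Origin: centre of its underside.
- giftbox: Pink gift box with a cream lid, 94 by 94 mm, 70 mm high, on the robot's left beyond the tray. A bystander to leave alone. Origin: centre of its underside.
- holder: Brass candle holder, foot 70 mm in diameter, 35 mm high, on the robot's right. A bystander to leave alone. Origin: centre of its underside.
There are look-alikes about, which are no part of the job. Leave any black, orange or pink look-alike of the weight2 alone.

How it is judged:
By the outcome, as a careful person would: the job done as asked, in the order asked, and still so for the second after the job is handed in, with the robot touching nothing.
It also fails if it takes over 64 s, if anything falls off the work surface, if the arm or the gripper's body presses on something with over 40 N, if the wrist force passes 120 N, or if a joint passes its speed limit or range.

## Working session

There is one attempt and no reset: what is moved stays moved. The work goes in short steps, Python scripts to look and compute and a tool call to move; the robot and the scene stay as the last step left them, time stands still between calls to the robot, and variables do not carry over. Pictures are saved under pics/ and viewed, at most 10 in all, crops included, and the job is handed in when it is done.

Besides the shell and the picture viewer there is one more tool, called after ">>>" as name([rows], argument=value, ...), one row to a line, values as JSON. jog_arm: Moves the arm, as the interface text tells. Its arguments: {"type":"object","properties":{"plan":{"type":"array"},"force":{"type":"number"}},"required":["plan"]}

```bash
mkdir -p pics; ls; cat > h.py <<'E'
import numpy as np, cv2
from rig import robot, snapshot
def save(s,n): cv2.imwrite(n,cv2.cvtColor(s['frame'],cv2.COLOR_RGB2BGR))
E
python3 - <<'E'
from h import *
import pickle
d={}
for n in('top','side'):
    s=snapshot(n); save(s,f'pics/{n}0.png'); d[n]=s
    print(n,{k:v for k,v in s.items() if k!='frame'})
pickle.dump(d,open('s0.pkl','wb'))
print(robot.read_state())
E
```

```text
pics
top {'fov_y': 47.17219142086222, 'cx': 279.1663189249274, 'cy': 210.51026421477061, 'eye': array([0.45643453, 0.00994659, 1.7104494 ]), 'attitude': array([-176.0264419 ,    0.74141845,  -90.440742  ])}
side {'fov_y': 55.06027529848275, 'cx': 276.1473918268131, 'cy': 207.04931189101185, 'eye': array([ 0.37552893, -0.7582399 ,  0.9556399 ]), 'attitude': array([-138.34701505,   -0.63341459,  -12.00218054])}
{'time_s': 0.1, 'joint_positions': array([ 6.04126699e+01,  1.48463680e+01,  1.19532601e+00,  7.64141409e+01,
       -8.91437301e-04,  8.12555789e+01]), 'dq': array([ 0.01226916, -0.03123549,  0.1249906 ,  0.0385359 , -0.00904467,
       -0.07518429]), 'joint_torque': array([ 5.94999219e-03, -5.56692302e+01,  3.45070839e+01,  1.16620396e-02,
       -1.61840990e-04, -4.61615411e-05]), 'position': array([0.19560576, 0.51381369, 0.24974605]), 'tcp_rot': array([-1.79935439e+02, -9.02849221e-03,  1.59157086e+02]), 'contact_force': array([-0.58642971,  0.24259184, -0.13542836]), 'torque': array([-0.05883188, -0.01921514, -0.02989014]), 'finger_force': 0.0, 'width': 1.0047370690343178}
```

View pics/top0.png

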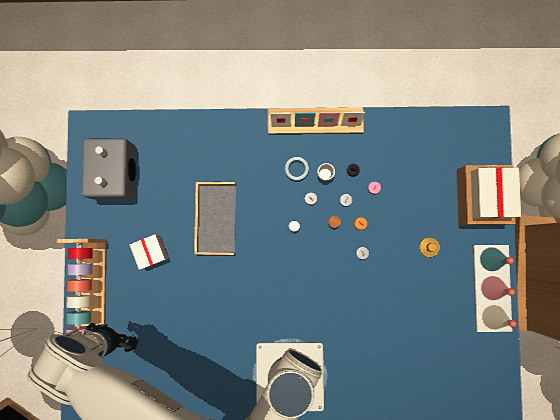

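View pics/side0.png

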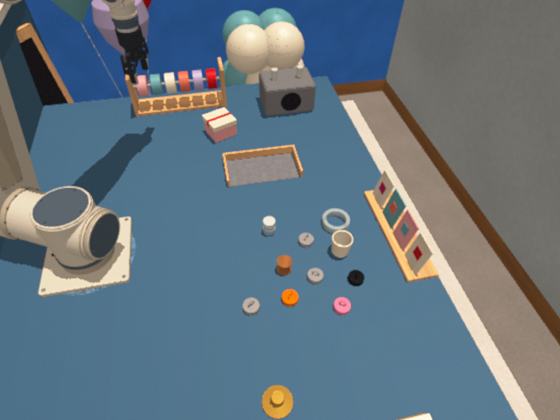

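Top view: the grey steel discs are at (311,199), (346,200) and (362,254). Look-alikes are black (353,170), pink (375,187) and orange (361,223). Other round things are the jar (294,226), spool (335,222), cup (326,172), tape (297,168) and holder (430,247). The tray is at cols 195–236, rows 182–255, open to the right. I'll take the three greys and check them in a crop.

```bash
cat >> h.py <<'E'
from scipy.spatial.transform import Rotation as Ro
def ray(s,u,v,z):
    H=s['frame'].shape[0]; f=H/2/np.tan(np.radians(s['fov_y']/2))
    d=Ro.from_euler('xyz',s['attitude'],degrees=True).apply([(u-s['cx'])/f,(v-s['cy'])/f,1])
    return s['eye']+d*(z-s['eye'][2])/d[2]
def blobs(s,box,z=.014):
    "non-blue blobs in box: centre px, area, mean colour, world"
    u0,v0,u1,v1=box; im=s['frame'][v0:v1,u0:u1]
    i=im.astype(int); m=((i[...,2]-i[...,0]<25)&(i.max(2)>90)).astype(np.uint8)
    m=cv2.morphologyEx(m,cv2.MORPH_CLOSE,np.ones((3,3)))
    n,l,st,c=cv2.connectedComponentsWithStats(m); o=[]
    for k in range(1,n):
        if st[k,4]<30: continue
        (x,y),r=cv2.minEnclosingCircle(np.argwhere(l==k)[:,::-1].astype(np.float32))
        o.append((np.round([x+u0,y+v0],1),st[k,4],im[l==k].mean(0).round(),ray(s,x+u0,y+v0,z)[:2].round(4)))
    return o
E
python3 - <<'E'
from h import *
import pickle
d=pickle.load(open('s0.pkl','rb')); t=d['top']
for b in blobs(t,(255,140,460,275)): print(*b)
print([ray(t,u,v,.03)[:2].round(3) for u,v in((235.5,182.5),(236,254.5),(195.5,182.5),(196,254.5))])
a=cv2.resize(t['frame'][140:275,180:450],None,fx=2.9,fy=2.9,interpolation=cv2.INTER_CUBIC)
cv2.imwrite('pics/crop0.png',a[...,::-1])
E
```

```text
[296.4 168.1] 228 [197. 207. 196.] [ 0.7251 -0.0313]
[325.7 171.2] 248 [203. 198. 180.] [ 0.713  -0.1353]
[374.2 187. ] 135 [232. 149. 168.] [ 0.6548 -0.306 ]
[310.3 198.2] 126 [215. 208. 194.] [ 0.6173 -0.0796]
[345.3 199.7] 123 [214. 204. 190.] [ 0.6106 -0.2031]
[333.8 221.3] 129 [188. 113.  63.] [ 0.5346 -0.1612]
[360.5 223.5] 135 [234. 137.  53.] [ 0.5261 -0.2551]
[293.7 225.8] 100 [236. 237. 233.] [ 0.52   -0.0198]
[429.2 246.7] 325 [197. 146.  65.] [ 0.4427 -0.4936]
[362.  252.5] 129 [204. 193. 179.] [ 0.4244 -0.2584]
[array([0.674, 0.184]), array([0.421, 0.182]), array([0.675, 0.325]), array([0.422, 0.322])]
```

View pics/crop0.png

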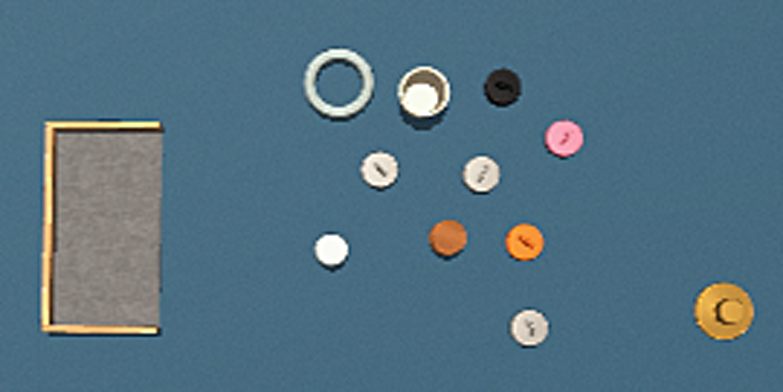

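The crop confirms three plain grey steel discs with wire loops; the white-topped jar and brown spool are distinct from them. My plan is to turn the tool so the closing line lies along world x (yaw 90°), set the jaw gap to about 28 mm so a disc nests against both fingertips, and push along +y.

>>> jog_arm([
  [[0,0,0],[0,0,0.151],0.33],
  [[0,0,0],[0,0,0.151],0.33],
  [[0,0,0],[0,0,0.151],0.33],
  [[0,0,0],[0,0,0.151],0.33],
  [[0,0,0],[0,0,0.151],0.33],
  [[0,0,0],[0,0,0.151],0.33],
  [[0,0,0],[0,0,0.151],0.33],
  [[0,0,0],[0,0,0.151],0.33],
])

```text
time_s: 1.1
position: [0.1956, 0.5138, 0.2499]
tcp_rot: [-180.0, 0.0, 89.7]
contact_force: [-0.5, -0.2, 0.2]
width: 0.336
finger_force: 0.0
```

>>> jog_arm([
  [[-0.041,0.0263,0],[0,0,0],0.33],
  [[-0.041,0.0263,0],[0,0,0],0.33],
  [[-0.041,0.0263,0],[0,0,0],0.33],
  [[-0.041,0.0263,0],[0,0,0],0.33],
  [[-0.041,0.0263,0],[0,0,0],0.33],
  [[-0.041,0.0263,0],[0,0,0],0.33],
  [[-0.041,0.0263,0],[0,0,0],0.33],
  [[-0.041,0.0263,0],[0,0,0],0.33],
])

```text
time_s: 2.1
position: [0.4063, 0.1843, 0.2502]
tcp_rot: [-180.0, -0.0, 89.9]
contact_force: [0.5, 0.5, -0.5]
width: 0.335
finger_force: 0.0
```

>>> jog_arm([
  [[-0.041,0.0263,0],[0,0,0],0.33],
  [[-0.041,0.0263,0],[0,0,0],0.33],
  [[-0.041,0.0263,0],[0,0,0],0.33],
  [[-0.041,0.0263,0],[0,0,0],0.33],
  [[-0.041,0.0263,0],[0,0,0],0.33],
  [[-0.041,0.0263,0],[0,0,0],0.33],
  [[-0.041,0.0263,0],[0,0,0],0.33],
  [[-0.041,0.0263,0],[0,0,0],0.33],
])

```text
time_s: 3.1
position: [0.6164, -0.1439, 0.2499]
tcp_rot: [-180.0, -0.0, 89.9]
contact_force: [-0.1, 0.8, -0.1]
width: 0.327
finger_force: 0.0
```

Descend to z≈0.04, then check the position in a side view.

>>> jog_arm([
  [[0,0,0.04],[0,0,0],0.33],
  [[0,0,0.04],[0,0,0],0.33],
  [[0,0,0.04],[0,0,0],0.33],
  [[0,0,0.04],[0,0,0],0.33],
  [[0,0,0.03],[0,0,0],0.33],
  [[0,0,0.02],[0,0,0],0.33],
  [[0,0,0],[0,0,0],0.33],
  [[0,0,0],[0,0,0],0.33],
])

```text
time_s: 4.1
position: [0.6162, -0.1425, 0.041]
tcp_rot: [180.0, 0.0, 89.9]
contact_force: [0.4, 0.1, -0.7]
width: 0.331
finger_force: 0.0
```

```bash
python3 - <<'E'
from h import *
s=snapshot('side')
cv2.imwrite('pics/side1.png',cv2.resize(s['frame'][180:340,210:390],None,fx=3.5,fy=3.5,interpolation=cv2.INTER_CUBIC)[...,::-1])
E
```

```text
(no output)
```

View pics/side1.png

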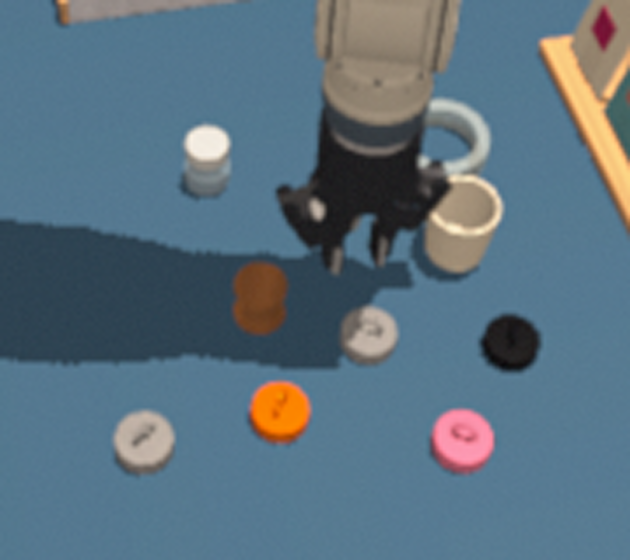

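The fingertips stand free between the two discs, with weight A hidden behind the gripper. The cup is close to the knuckle, so I'll shift 6 mm away from it and then descend and push.

>>> jog_arm([
  [[0,-0.006,0],[0,0,0],0.33],
  [[0,0,0.006],[0,0,0],0.33],
  [[0,0,0.006],[0,0,0],0.33],
  [[0,0,0.006],[0,0,0],0.33],
  [[0,0,0],[0,0,0],0.33],
  [[0.008,0,0],[0,0,0],0.33],
  [[0.008,0,0],[0,0,0],0.33],
  [[0.008,0,0],[0,0,0],0.33],
])

```text
time_s: 5.15
position: [0.6099, -0.1177, 0.0225]
tcp_rot: [180.0, 0.0, 90.0]
contact_force: [0.4, -0.3, 1.0]
width: 0.325
finger_force: 0.0
```

>>> jog_arm([
  [[0.008,0,0],[0,0,0],0.33],
  [[0.01,0,0],[0,0,0],0.33],
  [[0.012,0,0],[0,0,0],0.33],
  [[0.012,0,0],[0,0,0],0.33],
  [[0.012,0,0],[0,0,0],0.33],
  [[0.012,0,0],[0,0,0],0.33],
  [[0.012,0,0],[0,0,0],0.33],
  [[0.012,0,0],[0,0,0],0.33],
])

```text
time_s: 6.15
position: [0.61, -0.0276, 0.0223]
tcp_rot: [180.0, 0.0, 89.9]
contact_force: [-1.7, -2.0, 0.8]
width: 0.33
finger_force: 0.6
```

```bash
python3 - <<'E'
from h import *
s=snapshot('side')
cv2.imwrite('pics/side2.png',cv2.resize(s['frame'][140:340,210:390],None,fx=3,fy=3,interpolation=cv2.INTER_CUBIC)[...,::-1])
E
```

```text
(no output)
```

View pics/side2.png

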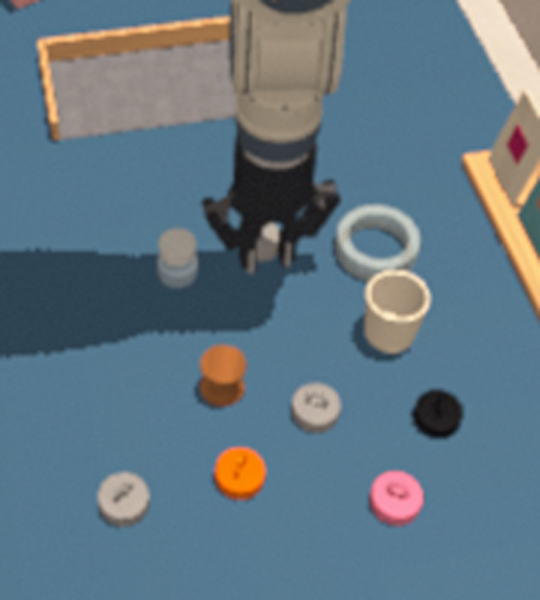

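The weight is nested between the fingers and nothing else has moved. Continuing into the tray.

>>> jog_arm([
  [[0.013,0,0],[0,0,0],0.33],
  [[0.013,0,0],[0,0,0],0.33],
  [[0.013,0,0],[0,0,0],0.33],
  [[0.013,0,0],[0,0,0],0.33],
  [[0.013,0,0],[0,0,0],0.33],
  [[0.013,0,0],[0,0,0],0.33],
  [[0.013,0,0],[0,0,0],0.33],
  [[0.013,0,0],[0,0,0],0.33],
])

```text
time_s: 7.2
position: [0.61, 0.0764, 0.0223]
tcp_rot: [-180.0, -0.0, 89.9]
contact_force: [-0.5, -0.6, -0.5]
width: 0.328
finger_force: 0.4
```

>>> jog_arm([
  [[0.013,0,0],[0,0,0],0.33],
  [[0.013,0,0],[0,0,0],0.33],
  [[0.013,0,0],[0,0,0],0.33],
  [[0.013,0,0],[0,0,0],0.33],
  [[0.013,0,0],[0,0,0],0.33],
  [[0.013,0,0],[0,0,0],0.33],
  [[0.013,0,0],[0,0,0],0.33],
  [[0.013,0,0],[0,0,0],0.33],
])

```text
time_s: 8.2
position: [0.6101, 0.1805, 0.0223]
tcp_rot: [-180.0, 0.0, 89.9]
contact_force: [-1.1, -0.7, -0.3]
width: 0.332
finger_force: 0.4
```

>>> jog_arm([
  [[0.012,0,0],[0,0,0],0.33],
  [[0.012,0,0],[0,0,0],0.33],
  [[0.01,0,0],[0,0,0],0.33],
  [[0.008,0,0],[0,0,0],0.33],
  [[0.005,0,0],[0,0,0],0.33],
  [[0.003,0,0],[0,0,0],0.33],
  [[0,0,0],[0,0,0],0.33],
  [[0,0,0],[0,0,0],0.33],
])

```text
time_s: 9.2
position: [0.6103, 0.2294, 0.0223]
tcp_rot: [180.0, -0.0, 89.9]
contact_force: [0.7, 0.4, 0.6]
width: 0.332
finger_force: 0.0
```

>>> jog_arm([
  [[-0.015,0,0],[0,0,0],0.33],
  [[-0.015,0,-0.03],[0,0,0],0.33],
  [[0,0,-0.05],[0,0,0],0.33],
  [[-0.02,0,-0.03],[0,0,0],0.33],
  [[-0.05,0,0],[0,0,0],0.33],
  [[-0.055,0,0],[0,0,0],0.33],
  [[-0.055,0,0],[0,0,0],0.33],
  [[-0.055,0,0],[0,0,0],0.33],
])

```text
time_s: 10.2
position: [0.6094, -0.0381, 0.1325]
tcp_rot: [180.0, 0.0, 89.9]
contact_force: [0.5, -0.7, -0.4]
width: 0.333
finger_force: 0.0
```

>>> jog_arm([
  [[-0.055,0,0],[0,0,0],0.33],
  [[-0.055,0,0],[0,0,0],0.33],
  [[-0.055,0,0],[0,0,0],0.33],
  [[-0.042,0,0],[0,0,0],0.33],
  [[-0.02,0,0],[0,0,0],0.33],
  [[0,0,0.03],[0,0,0],0.33],
  [[0,0,0.03],[0,0,0],0.33],
  [[0,0,0],[0,0,0],0.33],
])

```text
time_s: 11.2
position: [0.6082, -0.2616, 0.0702]
tcp_rot: [-179.8, -0.1, 89.9]
contact_force: [-0.1, -0.2, 0.5]
width: 0.331
finger_force: 0.0
```

```bash
python3 - <<'E'
from h import *
s=snapshot('side')
for b in blobs(s,(225,210,365,320)): print(*b)
t=snapshot('top'); import pickle; pickle.dump(t,open('t1.pkl','wb'))
cv2.imwrite('pics/top1.png',cv2.resize(t['frame'][140:275,180:450],None,fx=2.9,fy=2.9,interpolation=cv2.INTER_CUBIC)[...,::-1])
E
```

```text
[334.5 232.4] 1661 [142. 130. 113.] [ 0.7087 -0.0741]
[269.  225.5] 227 [169. 170. 165.] [ 0.5234 -0.0094]
[327. 254.] 32 [102.  96.  92.] [ 0.6643 -0.1442]
[284.  264.5] 288 [154.  98.  61.] [ 0.5369 -0.1542]
[289.5 297.2] 259 [156.  72.  13.] [ 0.5286 -0.2559]
[341.5 305.5] 281 [219. 127. 149.] [ 0.6543 -0.3063]
[250.6 306. ] 230 [108. 100.  95.] [ 0.4251 -0.2603]
```

View pics/top1.png

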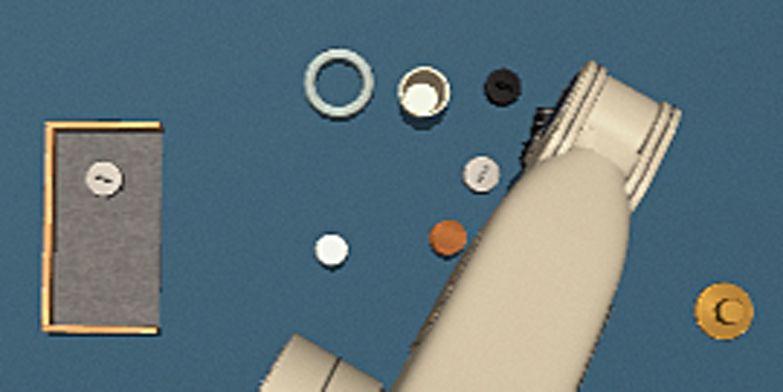

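Weight A sits well inside the tray at crop (103,178). Weight B is still at crop (482,174) and the bystanders are undisturbed. Next is B.

>>> jog_arm([
  [[0,0,0.02],[0,0,0],0.33],
  [[0,0,0.016],[0,0,0],0.33],
  [[0,0,0.008],[0,0,0],0.33],
  [[0,0,0.004],[0,0,0],0.33],
  [[0.01,0,0],[0,0,0],0.33],
  [[0.008,0,0],[0,0,0],0.33],
  [[0.006,0,0],[0,0,0],0.33],
  [[0.008,0,0],[0,0,0],0.33],
])

```text
time_s: 12.3
position: [0.61, -0.23, 0.0246]
tcp_rot: [180.0, 0.0, 89.9]
contact_force: [-0.3, -1.0, -0.2]
width: 0.332
finger_force: 0.5
```

>>> jog_arm([
  [[0.01,0,0],[0,0,0],0.33],
  [[0.012,0,0],[0,0,0],0.33],
  [[0.013,0,0],[0,0,0],0.33],
  [[0.013,0,0],[0,0,0],0.33],
  [[0.013,0,0],[0,0,0],0.33],
  [[0.013,0,0],[0,0,0],0.33],
  [[0.013,0,0],[0,0,0],0.33],
  [[0.013,0,0],[0,0,0],0.33],
])

```text
time_s: 13.3
position: [0.6098, -0.1295, 0.0243]
tcp_rot: [-180.0, 0.0, 89.9]
contact_force: [0.7, -1.8, 0.1]
width: 0.329
finger_force: 0.9
```

>>> jog_arm([
  [[0.013,0,0],[0,0,0],0.33],
  [[0.013,0,0],[0,0,0],0.33],
  [[0.013,0,0],[0,0,0],0.33],
  [[0.013,0,0],[0,0,0],0.33],
  [[0.013,0,0],[0,0,0],0.33],
  [[0.013,0,0],[0,0,0],0.33],
  [[0.013,0,0],[0,0,0],0.33],
  [[0.013,0,0],[0,0,0],0.33],
])

```text
time_s: 14.3
position: [0.6099, -0.0255, 0.0242]
tcp_rot: [-180.0, -0.0, 89.9]
contact_force: [-0.5, -1.8, 2.0]
width: 0.334
finger_force: 0.9
```

>>> jog_arm([
  [[0.013,0,0],[0,0,0],0.33],
  [[0.013,0,0],[0,0,0],0.33],
  [[0.013,0,0],[0,0,0],0.33],
  [[0.013,0,0],[0,0,0],0.33],
  [[0.013,-0.003,0],[0,0,0],0.33],
  [[0.012,-0.005,0],[0,0,0],0.33],
  [[0.012,-0.005,0],[0,0,0],0.33],
  [[0.012,-0.005,0],[0,0,0],0.33],
])

```text
time_s: 15.3
position: [0.5916, 0.0754, 0.0243]
tcp_rot: [-180.0, -0.0, 89.9]
contact_force: [0.8, -1.0, 0.7]
width: 0.329
finger_force: 0.8
```

>>> jog_arm([
  [[0.012,-0.005,0],[0,0,0],0.33],
  [[0.012,-0.005,0],[0,0,0],0.33],
  [[0.012,-0.005,0],[0,0,0],0.33],
  [[0.012,-0.005,0],[0,0,0],0.33],
  [[0.012,-0.005,0],[0,0,0],0.33],
  [[0.012,-0.005,0],[0,0,0],0.33],
  [[0.012,-0.005,0],[0,0,0],0.33],
  [[0.012,-0.005,0],[0,0,0],0.33],
])

```text
time_s: 16.3
position: [0.5518, 0.1714, 0.0243]
tcp_rot: [-180.0, -0.0, 89.9]
contact_force: [1.1, -1.0, 0.9]
width: 0.331
finger_force: 0.8
```

>>> jog_arm([
  [[0.012,-0.004,0],[0,0,0],0.33],
  [[0.012,-0.004,0],[0,0,0],0.33],
  [[0.012,-0.002,0],[0,0,0],0.33],
  [[0.009,0,0],[0,0,0],0.33],
  [[0.006,0,0],[0,0,0],0.33],
  [[0.004,0,0],[0,0,0],0.33],
  [[0,0,0],[0,0,0],0.33],
  [[0,0,0],[0,0,0],0.33],
])

```text
time_s: 17.3
position: [0.5422, 0.2256, 0.0242]
tcp_rot: [-180.0, -0.0, 89.9]
contact_force: [-1.5, -1.0, 0.5]
width: 0.33
finger_force: 0.0
```

>>> jog_arm([
  [[-0.015,0,0],[0,0,0],0.33],
  [[-0.015,0,-0.03],[0,0,0],0.33],
  [[0,0,-0.05],[0,0,0],0.33],
  [[-0.02,0,-0.03],[0,0,0],0.33],
  [[-0.05,-0.013,0],[0,0,0],0.33],
  [[-0.055,-0.013,0],[0,0,0],0.33],
  [[-0.055,-0.013,0],[0,0,0],0.33],
  [[-0.055,-0.013,0],[0,0,0],0.33],
])

```text
time_s: 18.3
position: [0.4889, -0.0417, 0.1344]
tcp_rot: [180.0, 0.0, 89.9]
contact_force: [0.4, -1.0, -0.0]
width: 0.333
finger_force: 0.0
```

>>> jog_arm([
  [[-0.055,-0.013,0],[0,0,0],0.33],
  [[-0.055,-0.013,0],[0,0,0],0.33],
  [[-0.055,-0.013,0],[0,0,0],0.33],
  [[-0.055,-0.013,0],[0,0,0],0.33],
  [[-0.055,-0.013,0],[0,0,0],0.33],
  [[0,0,0.03],[0,0,0],0.33],
  [[0,0,0.03],[0,0,0],0.33],
  [[0,0,0],[0,0,0],0.33],
])

```text
time_s: 19.3
position: [0.4228, -0.3139, 0.0726]
tcp_rot: [-179.8, -0.2, 89.9]
contact_force: [-0.5, 1.1, -0.0]
width: 0.332
finger_force: 0.0
```

```bash
python3 - <<'E'
from h import *
t=snapshot('top')
cv2.imwrite('pics/top2.png',cv2.resize(t['frame'][140:275,180:450],None,fx=2.9,fy=2.9,interpolation=cv2.INTER_CUBIC)[...,::-1])
E
```

```text
(no output)
```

View pics/top2.png

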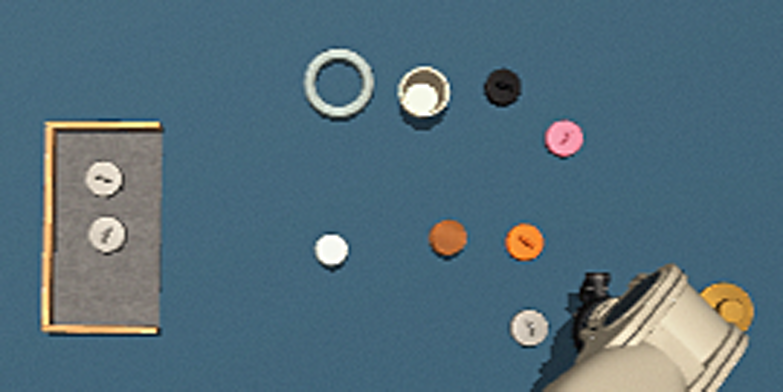

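Both weights are in the tray, at crop (103,178) and (107,235), and the bystanders are unchanged. Now weight C.

>>> jog_arm([
  [[0,0,0.02],[0,0,0],0.33],
  [[0,0,0.016],[0,0,0],0.33],
  [[0,0,0.01],[0,0,0],0.33],
  [[0,0,0.004],[0,0,0],0.33],
  [[0.01,0,0],[0,0,0],0.33],
  [[0.008,0,0],[0,0,0],0.33],
  [[0.006,0,0],[0,0,0],0.33],
  [[0.008,0,0],[0,0,0],0.33],
])

```text
time_s: 20.35
position: [0.4249, -0.2818, 0.0246]
tcp_rot: [180.0, 0.0, 90.0]
contact_force: [0.3, -1.0, -0.6]
width: 0.33
finger_force: 0.4
```

>>> jog_arm([
  [[0.01,0,0],[0,0,0],0.33],
  [[0.012,0,0],[0,0,0],0.33],
  [[0.013,0,0],[0,0,0],0.33],
  [[0.013,0,0],[0,0,0],0.33],
  [[0.013,0,0],[0,0,0],0.33],
  [[0.013,0,0],[0,0,0],0.33],
  [[0.013,0,0],[0,0,0],0.33],
  [[0.013,0,0],[0,0,0],0.33],
])

```text
time_s: 21.35
position: [0.4248, -0.1814, 0.0243]
tcp_rot: [180.0, 0.0, 89.9]
contact_force: [0.0, -0.7, 0.4]
width: 0.33
finger_force: 0.7
```

>>> jog_arm([
  [[0.013,0,0],[0,0,0],0.33],
  [[0.013,0,0],[0,0,0],0.33],
  [[0.013,0,0],[0,0,0],0.33],
  [[0.013,0,0],[0,0,0],0.33],
  [[0.013,0,0],[0,0,0],0.33],
  [[0.013,0,0],[0,0,0],0.33],
  [[0.013,0,0],[0,0,0],0.33],
  [[0.013,0,0],[0,0,0],0.33],
])

```text
time_s: 22.35
position: [0.4249, -0.0774, 0.0243]
tcp_rot: [-180.0, -0.0, 89.9]
contact_force: [-0.6, -1.1, 0.9]
width: 0.329
finger_force: 0.6
```

>>> jog_arm([
  [[0.013,0,0],[0,0,0],0.33],
  [[0.013,0,0],[0,0,0],0.33],
  [[0.013,0,0],[0,0,0],0.33],
  [[0.013,0,0],[0,0,0],0.33],
  [[0.013,0,0],[0,0,0],0.33],
  [[0.013,0,0],[0,0,0],0.33],
  [[0.013,0,0],[0,0,0],0.33],
  [[0.013,0,0],[0,0,0],0.33],
])

```text
time_s: 23.35
position: [0.425, 0.0266, 0.0243]
tcp_rot: [180.0, 0.0, 89.9]
contact_force: [-0.1, -1.7, 0.5]
width: 0.329
finger_force: 0.6
```

>>> jog_arm([
  [[0.013,0.003,0],[0,0,0],0.33],
  [[0.012,0.005,0],[0,0,0],0.33],
  [[0.012,0.006,0],[0,0,0],0.33],
  [[0.012,0.006,0],[0,0,0],0.33],
  [[0.012,0.006,0],[0,0,0],0.33],
  [[0.012,0.006,0],[0,0,0],0.33],
  [[0.012,0.006,0],[0,0,0],0.33],
  [[0.012,0.006,0],[0,0,0],0.33],
])

```text
time_s: 24.35
position: [0.4695, 0.1236, 0.0243]
tcp_rot: [-180.0, -0.0, 89.9]
contact_force: [-0.5, -0.7, 0.8]
width: 0.331
finger_force: 0.6
```

>>> jog_arm([
  [[0.012,0.004,0],[0,0,0],0.33],
  [[0.012,0.003,0],[0,0,0],0.33],
  [[0.012,0.002,0],[0,0,0],0.33],
  [[0.012,0,0],[0,0,0],0.33],
  [[0.012,0,0],[0,0,0],0.33],
  [[0.012,0,0],[0,0,0],0.33],
  [[0.01,0,0],[0,0,0],0.33],
  [[0.008,0,0],[0,0,0],0.33],
])

```text
time_s: 25.35
position: [0.4782, 0.2134, 0.0243]
tcp_rot: [180.0, -0.0, 90.0]
contact_force: [0.1, -1.1, 0.7]
width: 0.328
finger_force: 0.6
```

>>> jog_arm([
  [[0.006,0,0],[0,0,0],0.33],
  [[0.004,0,0],[0,0,0],0.33],
  [[0,0,0],[0,0,0],0.33],
  [[0,0,0],[0,0,0],0.33],
  [[-0.015,0,0],[0,0,0],0.33],
  [[-0.015,0,-0.03],[0,0,0],0.33],
  [[0,0,-0.05],[0,0,0],0.33],
  [[0,0,-0.05],[0,0,0],0.33],
])

```text
time_s: 26.35
position: [0.4779, 0.1914, 0.1556]
tcp_rot: [-180.0, 0.0, 89.9]
contact_force: [0.9, -0.7, -0.5]
width: 0.33
finger_force: 0.0
```

>>> jog_arm([
  [[-0.04,0,0],[0,0,0],0.33],
  [[-0.05,0,0],[0,0,0],0.33],
  [[-0.05,0,0],[0,0,0],0.33],
  [[-0.05,0,0],[0,0,0],0.33],
  [[-0.05,0,0],[0,0,0],0.33],
  [[-0.04,0,0],[0,0,0],0.33],
  [[0,0,0],[0,0,0],0.33],
  [[0,0,0],[0,0,0],0.33],
])

```text
time_s: 27.35
position: [0.4773, -0.0877, 0.1542]
tcp_rot: [-180.0, -0.0, 89.9]
contact_force: [0.1, 0.0, 0.3]
width: 0.334
finger_force: 0.0
```

```bash
python3 - <<'E'
from h import *
t=snapshot('top')
cv2.imwrite('pics/top3.png',cv2.resize(t['frame'][140:275,180:450],None,fx=2.9,fy=2.9,interpolation=cv2.INTER_CUBIC)[...,::-1])
for b in blobs(snapshot('side'),(215,145,365,320)): print(*b)
E
```

```text
[262.  164.5] 2435 [153. 135. 117.] [0.5529 0.2608]
[256.  178.5] 56 [114. 107. 102.] [0.5205 0.1969]
[337.5 232.5] 939 [164. 158. 144.] [ 0.7174 -0.0761]
[268.  224.5] 224 [155. 155. 152.] [ 0.5212 -0.005 ]
[284.  264.5] 290 [157. 100.  63.] [ 0.5369 -0.1542]
[289.6 297.3] 276 [221. 120.  29.] [ 0.5288 -0.2562]
[341.5 305.5] 281 [222. 130. 153.] [ 0.6543 -0.3063]
```

View pics/top3.png

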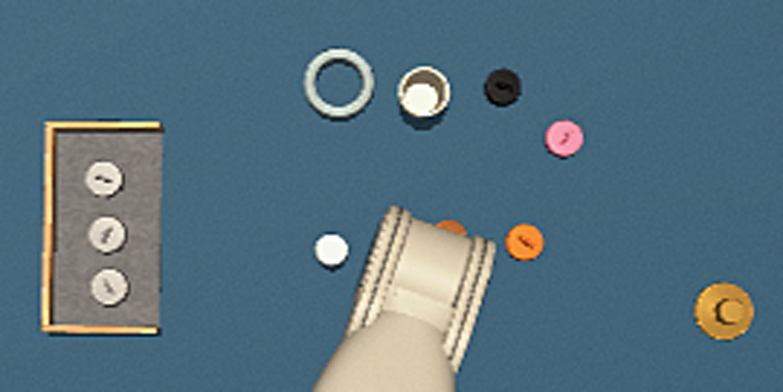

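All three weights are well inside the tray, at crop (103,178), (107,235) and (109,287). The bystanders are where they were, and the arm is clear.

```bash
python3 -c "
from rig import robot
print(robot.job_done())"
```

```text
the job is handed in; nothing more can be done
None
```

All three steel weights were pushed fully inside the catch tray without disturbing the spool, the jar, the other bystanders or the look-alikes, and I handed the job in at about 27 s; no verdict came back.

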